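# Size a jar stopper in the stepped gauge

### The job

Take the wooden jar stopper that stands on the round grey felt mat and find its size in the stepped gauge: press it lightly, upright, on each hole in turn, one after the other from the smallest upward, and leave it standing fully home in the first hole that it enters. Never press it on the gauge with more than 30 N, never put it into a hole larger than its own, and leave the two other stoppers, the jar, the potted plant and the pencil where they are.

Things in the scene. Friction and masses are not known exactly. Their poses are not given: they have to be found in the camera images.
- plug_p_center (a point): centre (on the axis, 23 mm above the underside) of one of three like beech jar stoppers: round plug 16 mm tall, 38, 43 or 48 mm in diameter (one of each, not told by these names), foot bevelled 1.5 mm wide and 2.5 mm tall; above it, on the same axis, a straight round knob, 24 mm across, 30 mm tall, alike on all three. 46 mm tall in all, about 80 g; z up its axis
- plug_q_center (a point): centre (on the axis, 23 mm above the underside) of one of three like beech jar stoppers: round plug 16 mm tall, 38, 43 or 48 mm in diameter (one of each, not told by these names), foot bevelled 1.5 mm wide and 2.5 mm tall; above it, on the same axis, a straight round knob, 24 mm across, 30 mm tall, alike on all three. 46 mm tall in all, about 80 g; z up its axis
- plug_r_center (a point): centre (on the axis, 23 mm above the underside) of one of three like beech jar stoppers: round plug 16 mm tall, 38, 43 or 48 mm in diameter (one of each, not told by these names), foot bevelled 1.5 mm wide and 2.5 mm tall; above it, on the same axis, a straight round knob, 24 mm across, 30 mm tall, alike on all three. 46 mm tall in all, about 80 g; z up its axis
- mat: round grey felt mat, 90 mm in diameter and 4 mm thick, fixed to the bench; the stopper to be sized stands on it at the start, up to 20 mm off its middle; origin at the centre of its underside
- board: thin dark wooden board, 85 x 190 x 4 mm, fixed, on which the two stoppers not wanted stand; origin at the centre of its underside
- gauge: stepped gauge: fixed wooden block 76 mm (its x) by 256 mm (its y) and 20 mm tall with four blind holes in a row along its y axis, at y = -93, -32, 30 and 93 mm (x = 0), growing towards +y; origin at the centre of its underside
- gauge_hole0 (a point): centre of the mouth, at the top face, of hole 1 of the gauge: round, blind, 34.5 mm in diameter, 14 mm deep, mouth bevelled 1 mm. z up. A fitting stopper has 1.5 mm of play in diameter and, fully home, its centre is 9 mm above this point; one too large stays on the mouth, centre 22 to 23 mm above
- gauge_hole1 (a point): centre of the mouth, at the top face, of hole 2 of the gauge: round, blind, 39.5 mm in diameter, 14 mm deep, mouth bevelled 1 mm. z up. A fitting stopper has 1.5 mm of play in diameter and, fully home, its centre is 9 mm above this point; one too large stays on the mouth, centre 22 to 23 mm above
- gauge_hole2 (a point): centre of the mouth, at the top face, of hole 3 of the gauge: round, blind, 44.5 mm in diameter, 14 mm deep, mouth bevelled 1 mm. z up. A fitting stopper has 1.5 mm of play in diameter and, fully home, its centre is 9 mm above this point; one too large stays on the mouth, centre 22 to 23 mm above
- gauge_hole3 (a point): centre of the mouth, at the top face, of hole 4 of the gauge: round, blind, 49.5 mm in diameter, 14 mm deep, mouth bevelled 1 mm. z up. A fitting stopper has 1.5 mm of play in diameter and, fully home, its centre is 9 mm above this point; one too large stays on the mouth, centre 22 to 23 mm above
- jar: bystander: closed glass jar, 60 mm in diameter, 75 mm tall, loose; origin at the centre of its underside. Leave it
- succulent: bystander: succulent in a terracotta pot, 80 mm wide, about 120 mm tall, loose; origin at the centre of its underside. Leave it
- pencil: bystander: pencil lying on the bench along its x axis, 150 mm long, 7 mm thick, loose; origin at the middle of its underside. Leave it
Mind the look-alikes: they are no part of the job. Leave any green or orange look-alike of the part that bears plug_q_center alone.

How it is judged:
By the outcome, as a careful person would: the job done as asked, in the order asked, and still so for the second after the job is handed in, with the robot touching nothing.
It also fails if it takes over 58 s, if anything falls off the work surface, if the arm or the gripper's body presses on something with over 40 N, if the wrist force passes 120 N, or if a joint passes its speed limit or range.

### The arm

A 7-joint arm with a two-finger parallel gripper is mounted at the origin on the work surface. World frame = base frame: x ahead of the robot, y to its left, z up, the work surface at z = 0. Lengths are in m, angles in rad, forces in N, time in s.
With the tool pointing down it reaches from about 0.4 to 0.85 m from the base axis. Payload 4.5 kg.
Tool frame: the origin (TCP) lies on the centre line of the jaws, within the pads' length; the fingertips stand 11 mm ahead of it and the grasp point (between the pads) lies 8 mm behind it; z points along the fingers, y is the direction in which the jaws open and shut (so a half turn about z gives the same grasp; the last joint's range is limited). The gripper opens to 88 mm and grips with 3 to 60 N. Pads are 18 mm wide; open, the fingers measure 123 mm over their backs; the gripper's body (75 mm by 187 mm) begins 45 mm behind the grasp point.
Start: joints at [-1.136, 0.689, -0.195, 1.565, 0.157, 0.902, -0.215], TCP at [0.244, 0.576, 0.229] pointing down, gripper open.
Joint ranges: [-3.01, 3.01], [-0.46, 2.08], [-1.47, 1.51], [0.13, 2.56], [-1, 4.14], [0.04, 2.09], [-2.66, 2.66]. Speed limits (rad/s): [2.57, 2.57, 3.14, 3.14, 3.14, 3.14, 3.14].

### API

Orientations are given as a unit quaternion [x, y, z, w].
In Python, from plant import r, snapshot gives the robot as it stands.
- The arm moves only by the tool drive_tool, never from a script. Its argument "commands" is a list of rows, each an object of numbers: "wx", "wy", "wz": the turn, a rotation vector about the tool's x, y, z in rad; "dx", "dy", "dz": the shift along the tool's x, y, z in m; "claw": the opening, from 0 (shut) to 1 (fully open). A call has 1 to 12 rows; each row shifts and turns the commanded pose from where the row before left it, along the tool's axes as they then stand; what a row does not reach is not made up. A row lasts 1/10 s, in which the tool goes at most 50 mm and 8.59 degrees, less where a joint would pass 70% of its speed; a pose out of reach is approached as far as the arm can. A call is refused whole if a number of a shift passes 0.05 or a number of a turn 0.15, either way. A call with a gripper value outside its range is refused whole. The fingers move at their own pace and stop on an object; "grip_force" is the grip in N (left out, the last holds). Time passes only in rows, so rows that do not move let the fingers close. It gives the time, the measured TCP pose, the force and the opening at its end, in the units of the state.
- r.get_state(): the state, without advancing time (a new reading comes with each control period).
- snapshot(name): name is "scene" or "side" or "wrist"; returns a dict with "color" (384x512x3 uint8, red, green, blue), "fx", "fy", "cx", "cy" (pixels), "world_to_cam" (4x4, takes a point from world to camera coordinates); the wrist camera has in their place "T_tool_cam" (4x4, takes a point from camera to tool coordinates, whose origin is the TCP and whose axes are the flange's). Camera axes: x right, y up, looking along -z (the intrinsics and any distortion apply to the point x, -y, -z); pixel columns grow to the right and rows downward; lengths in m; the calibration is good to about 2 mm. The wrist camera is an equidistant fisheye: a pixel r from the principal point sees the ray r / f radians off the axis. A picture is of the moment at which its call begins: read the wrist's pose just before it. There is no depth.
- r.finish_job(): hands the job in, once; it reports no verdict.
The state is a dict: "clock": time; "q": joint angles; "qd": joint speeds; "joint_torque": joint torques, N m; "tool_pos": TCP position; "eef_rot": TCP orientation; "contact_force": force on the tool from outside, world axes, zero at the start; "moment": the same for the moment, N m; "opening": opening from 0.0 (shut) to 1.0 (fully open).
Only numpy, scipy, OpenCV 4.12 (cv2) and the standard library are available. Lean on these libraries where they do the work, as an engineer would, in place of code of your own. Each camera call takes 0.05 s, during which the arm holds its last target. There are 200 camera calls.

## Working session

There is one attempt and no reset: what is moved stays moved. The work goes in short steps, Python scripts to look and compute and a tool call to move; the robot and the scene stay as the last step left them, time stands still between calls to the robot, and variables do not carry over. Pictures are saved under pics/ and viewed, on a budget of 10 in all, crops included, one or two more only if the job needs it, and the job is handed in when it is done.

Besides the shell and the picture viewer there is one more tool, called after "Emit:" by a JSON object that holds its "op" and its "data", one argument or row to a line. drive_tool: Moves the arm, as the interface text tells. Its arguments: {"type":"object","properties":{"commands":{"type":"array","items":{"type":"object","properties":{"wx":{"type":"number"},"wy":{"type":"number"},"wz":{"type":"number"},"dx":{"type":"number"},"dy":{"type":"number"},"dz":{"type":"number"},"claw":{"type":"number"}}}},"grip_force":{"type":"number"}},"required":["commands"]}

```bash
mkdir -p pics; ls; python3 - <<'E'
from plant import r, snapshot
import cv2,pickle,numpy as np
s=r.get_state();print({k:np.round(v,4) for k,v in s.items()})
d={}
for n in ["scene","side","wrist"]:
    d[n]=snapshot(n); cv2.imwrite(f"pics/{n}0.png",d[n]["color"][:,:,::-1])
d["state"]=s
pickle.dump(d,open("d0.pkl","wb"))
for n in d:
    if n!="state": print(n,{k:(np.round(v,4).tolist()) for k,v in d[n].items() if k!="color"})
im=np.hstack([cv2.resize(d["scene"]["color"],None,fx=1,fy=1)])
E
```

```text
pics
{'clock': np.float64(0.0), 'q': array([-1.1362,  0.69  , -0.1945,  1.5663,  0.1573,  0.9025, -0.2151]), 'qd': array([ 0.    , -0.0003, -0.0004, -0.0006,  0.0008, -0.0006, -0.0009]), 'joint_torque': array([ 2.00000e-04, -5.27544e+01, -1.26670e+00, -1.53426e+01,
       -5.26000e-02,  6.70000e-03,  2.00000e-04]), 'tool_pos': array([0.2437, 0.5748, 0.2286]), 'eef_rot': array([ 1.991e-01,  9.800e-01, -9.000e-04, -1.000e-04]), 'contact_force': array([-0.3069, -0.6391,  0.6446]), 'moment': array([0.0205, 0.0543, 0.0042]), 'opening': np.float64(0.9995)}
scene {'fx': 367.0949, 'fy': 367.0949, 'cx': 253.6355, 'cy': 194.4987, 'world_to_cam': [[0.0824, 0.9966, 0.0083, -0.0516], [-0.583, 0.0415, 0.8114, 0.2929], [0.8083, -0.0717, 0.5844, -1.3882], [0.0, 0.0, 0.0, 1.0]]}
side {'fx': 389.1999, 'fy': 389.1999, 'cx': 259.6433, 'cy': 194.2713, 'world_to_cam': [[0.8019, -0.5974, 0.001, -0.4376], [0.3612, 0.4861, 0.7958, -0.2304], [-0.4759, -0.6378, 0.6056, -0.6809], [0.0, 0.0, 0.0, 1.0]]}
wrist {'fx': 297.3186, 'fy': 297.3186, 'cx': 256.3718, 'cy': 192.3112, 'T_tool_cam': [[0.0013, 0.9664, 0.2569, 0.0659], [1.0, -0.0015, 0.0008, 0.0002], [0.0012, 0.2569, -0.9664, -0.1553], [0.0, 0.0, 0.0, 1.0]]}
```

View pics/scene0.png

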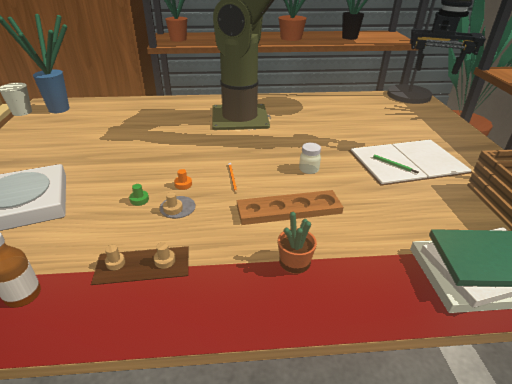

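View pics/side0.png

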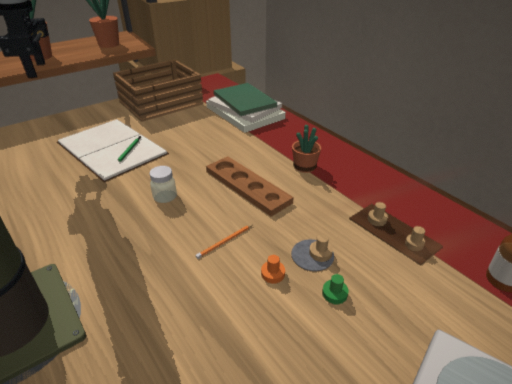

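Scene view: the robot is at the back. Wooden stoppers stand at (172,203) on the grey mat and at (115,258) and (164,256) on the dark board. The look-alikes are green (139,195) and orange (183,180). The one on the mat fits the description. The gauge is at (290,206), and I'll confirm both in one enlarged crop.

```bash
python3 - <<'E'
import cv2,pickle,numpy as np
d=pickle.load(open("d0.pkl","rb"))
a=d["scene"]["color"][165:225,150:350]; b=d["side"]["color"][150:275,200:350]
a=cv2.resize(a,(800,240),interpolation=cv2.INTER_CUBIC)
b=cv2.resize(b,None,fx=2.88,fy=2.88,interpolation=cv2.INTER_CUBIC)
c=np.zeros((600,800,3),np.uint8);c[:240]=a;c[240:,:b.shape[1]]=b[:360]
cv2.imwrite("pics/crop1.png",c[:,:,::-1])
E
```

```text
(no output)
```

View pics/crop1.png

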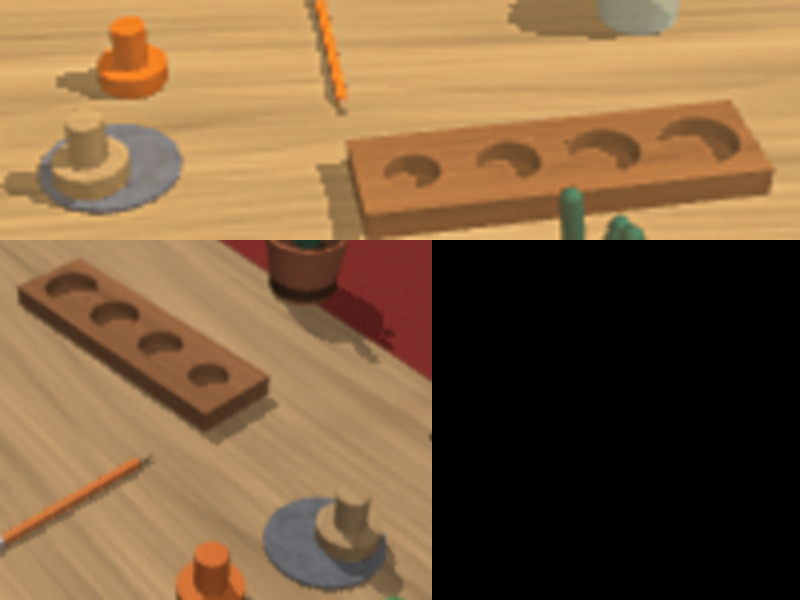

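The crop confirms the wooden stopper on the mat, in the scene crop at (87,118). Gauge hole 1 is at the left (410,172) and the holes grow to the right, towards +y.

```bash
cat > h.py <<'E'
import numpy as np,cv2
from scipy.optimize import least_squares
from scipy.spatial.transform import Rotation as R
def proj(s,P):
    P=np.atleast_2d(P);c=P@np.array(s["world_to_cam"])[:3,:3].T+np.array(s["world_to_cam"])[:3,3]
    return np.c_[s["cx"]+s["fx"]*c[:,0]/-c[:,2], s["cy"]-s["fy"]*c[:,1]/-c[:,2]]
def ray(s,px,z):
    W=np.array(s["world_to_cam"]);d=np.array([(px[0]-s["cx"])/s["fx"],-(px[1]-s["cy"])/s["fy"],-1])
    o=-W[:3,:3].T@W[:3,3];v=W[:3,:3].T@d
    return o+v*(z-o[2])/v[2]
def wcam(st,s):
    T=np.eye(4);T[:3,:3]=R.from_quat(st["eef_rot"]).as_matrix();T[:3,3]=st["tool_pos"]
    return T@np.array(s["T_tool_cam"])
def wray(st,s,px,z):
    u=np.array([px[0]-s["cx"],px[1]-s["cy"]]);rr=np.hypot(*u)+1e-9;t=rr/s["fx"]
    d=np.array([np.sin(t)*u[0]/rr,-np.sin(t)*u[1]/rr,-np.cos(t)])
    T=wcam(st,s);o=T[:3,3];v=T[:3,:3]@d
    return o+v*(z-o[2])/v[2]
def wproj(st,s,P):
    T=np.linalg.inv(wcam(st,s));c=np.atleast_2d(P)@T[:3,:3].T+T[:3,3]
    q=np.c_[c[:,0],-c[:,1]];n=np.linalg.norm(q,axis=1);t=np.arctan2(n,-c[:,2])
    return np.array([s["cx"],s["cy"]])+s["fx"]*q*(t/n)[:,None]
E
python3 - <<'E'
from h import *
import pickle
d=pickle.load(open("d0.pkl","rb"))
S=np.array([[347,143],[733,100],[772,170],[362,215]])/4+[150,165]
T=(np.array([[205,417],[18,290],[80,262],[268,378]])-[0,240])/2.88+[200,150]
L=np.array([[-38,-128],[-38,128],[38,128],[38,-128]])/1e3
def g(p):
    c,s=np.cos(p[2]),np.sin(p[2]);return np.c_[L@np.array([[c,s],[-s,c]])+p[:2],np.full(4,.02)]
f=lambda p:np.r_[(proj(d["scene"],g(p))-S).ravel(),(proj(d["side"],g(p))-T).ravel()]
o=least_squares(f,[.6,.1,0]);print(o.x,np.round(o.fun,1))
c,s=np.cos(o.x[2]),np.sin(o.x[2])
for y in(-.093,-.032,.03,.093):print(o.x[0]-s*y,o.x[1]+c*y)
print("knob",ray(d["scene"],np.array([87,119])/4+[150,165],.05),ray(d["side"],(np.array([353,495])-[0,240])/2.88+[200,150],.05))
print("orange",ray(d["scene"],(183,172),.046),"pencil tip",ray(d["scene"],(235.5,191),.003),"plant",ray(d["scene"],(297,262),0),"jar",ray(d["scene"],(311,172),0),"green",ray(d["scene"],(139,202),0))
E
```

```text
[0.57381211 0.09118324 0.09574608] [-1.2 -1.4 -1.5 -0.3 -0.6 -0.4 -0.6 -0.6 -0.4 -1.7 -0.5 -2.3  0.  -2.4
  0.4 -1.6]
0.5827028939375272 -0.0013908017457445465
0.5768713026027833 0.059329808779056185
0.5709441114100929 0.12104583914852579
0.5649213203594559 0.18375728936266425
knob [ 0.55909357 -0.19480491  0.05      ] [ 0.5530691  -0.20240774  0.05      ]
orange [ 0.45029862 -0.17600188  0.046     ] pencil tip [ 0.48763323 -0.03765789  0.003     ] plant [0.75529742 0.08217623 0.        ] jar [0.4024871  0.18723201 0.        ] green [ 0.5151037  -0.28888855  0.        ]
```

Emit:
{"op": "drive_tool", "data": {
  "commands": [
    {"dx":-0.025,"dy":-0.025,"claw":1},
    {"dx":-0.025,"dy":-0.025},
    {"dx":-0.025,"dy":-0.025},
    {"dx":-0.025,"dy":-0.025},
    {"dx":-0.025,"dy":-0.025},
    {"dx":-0.025,"dy":-0.025},
    {"dx":-0.025,"dy":-0.025},
    {"dx":-0.025,"dy":-0.025},
    {"dx":-0.025,"dy":-0.025},
    {"dx":-0.025,"dy":-0.025},
    {"dx":-0.025,"dy":-0.025},
    {"dx":-0.025,"dy":-0.025}
  ]
}}

```text
validation failed for argument at $.co...
```

Emit:
{"op": "drive_tool", "data": {
  "commands": [
    {"dx":-0.025,"dy":-0.025,"dz":0,"wx":0,"wy":0,"wz":0,"claw":1}
  ]
}}

```text
clock: 0.25
tool_pos: [0.2536, 0.5466, 0.229]
eef_rot: [0.196, 0.981, 0.002, -0.002]
contact_force: [0.2, 0.1, -0.6]
opening: 1.0
```

Emit:
{"op": "drive_tool", "data": {
  "commands": [
    {"dx":-0.025,"dy":-0.025,"claw":1},
    {"dx":-0.025,"dy":-0.025,"claw":1},
    {"dx":-0.025,"dy":-0.025,"claw":1},
    {"dx":-0.025,"dy":-0.025,"claw":1},
    {"dx":-0.025,"dy":-0.025,"claw":1},
    {"dx":-0.025,"dy":-0.025,"claw":1},
    {"dx":-0.025,"dy":-0.025,"claw":1},
    {"dx":-0.025,"dy":-0.025,"claw":1},
    {"dx":-0.025,"dy":-0.025,"claw":1},
    {"dx":-0.025,"dy":-0.025,"claw":1},
    {"dx":-0.025,"dy":-0.025,"claw":1}
  ]
}}

```text
validation failed for argument at $.co...
```

So every row needs all the fields.

Emit:
{"op": "drive_tool", "data": {
  "commands": [
    {"dx":-0.025,"dy":-0.025,"dz":0,"wx":0,"wy":0,"wz":0,"claw":1},
    {"dx":-0.025,"dy":-0.025,"dz":0,"wx":0,"wy":0,"wz":0,"claw":1},
    {"dx":-0.025,"dy":-0.025,"dz":0,"wx":0,"wy":0,"wz":0,"claw":1},
    {"dx":-0.025,"dy":-0.025,"dz":0,"wx":0,"wy":0,"wz":0,"claw":1},
    {"dx":-0.025,"dy":-0.025,"dz":0,"wx":0,"wy":0,"wz":0,"claw":1},
    {"dx":-0.025,"dy":-0.025,"dz":0,"wx":0,"wy":0,"wz":0,"claw":1},
    {"dx":-0.025,"dy":-0.025,"dz":0,"wx":0,"wy":0,"wz":0,"claw":1},
    {"dx":-0.025,"dy":-0.025,"dz":0,"wx":0,"wy":0,"wz":0,"claw":1},
    {"dx":-0.025,"dy":-0.025,"dz":0,"wx":0,"wy":0,"wz":0,"claw":1},
    {"dx":-0.025,"dy":-0.025,"dz":0,"wx":0,"wy":0,"wz":0,"claw":1},
    {"dx":-0.025,"dy":-0.025,"dz":0,"wx":0,"wy":0,"wz":0,"claw":1}
  ]
}}

```text
clock: 1.35
tool_pos: [0.4033, 0.1808, 0.2294]
eef_rot: [0.199, 0.98, -0.0, -0.0]
contact_force: [0.8, 0.4, -0.4]
opening: 1.003
```

Emit:
{"op": "drive_tool", "data": {
  "commands": [
    {"dx":-0.029,"dy":-0.029,"dz":0,"wx":0,"wy":0,"wz":0,"claw":1},
    {"dx":-0.029,"dy":-0.029,"dz":0,"wx":0,"wy":0,"wz":0,"claw":1},
    {"dx":-0.029,"dy":-0.029,"dz":0,"wx":0,"wy":0,"wz":0,"claw":1},
    {"dx":-0.029,"dy":-0.029,"dz":0,"wx":0,"wy":0,"wz":0,"claw":1},
    {"dx":-0.029,"dy":-0.029,"dz":0,"wx":0,"wy":0,"wz":0,"claw":1},
    {"dx":-0.029,"dy":-0.029,"dz":0,"wx":0,"wy":0,"wz":0,"claw":1},
    {"dx":-0.029,"dy":-0.029,"dz":0,"wx":0,"wy":0,"wz":0,"claw":1},
    {"dx":-0.029,"dy":-0.029,"dz":0,"wx":0,"wy":0,"wz":0,"claw":1},
    {"dx":-0.029,"dy":-0.029,"dz":0.02,"wx":0,"wy":0,"wz":0,"claw":1},
    {"dx":-0.029,"dy":-0.029,"dz":0.02,"wx":0,"wy":0,"wz":-0.13,"claw":1},
    {"dx":0,"dy":0,"dz":0.02,"wx":0,"wy":0,"wz":-0.13,"claw":1},
    {"dx":0,"dy":0,"dz":0.02,"wx":0,"wy":0,"wz":-0.14,"claw":1}
  ]
}}

```text
clock: 2.55
tool_pos: [0.5568, -0.1999, 0.1481]
eef_rot: [-0.001, 1.0, -0.0, -0.0]
contact_force: [0.4, 0.5, -0.3]
opening: 1.002
```

```bash
python3 - <<'E'
from plant import r, snapshot
from h import *
import pickle
s=r.get_state(); w=snapshot("wrist"); print(s["tool_pos"],s["eef_rot"],s["clock"])
pickle.dump((s,w),open("w1.pkl","wb"))
im=cv2.cvtColor(w["color"],cv2.COLOR_RGB2BGR)
print(wproj(s,w,[[.556,-.199,.05],s["tool_pos"]]))
cv2.imwrite("pics/w1.png",im)
E
```

```text
[ 0.55675917 -0.19985704  0.14805308] [-7.28480976e-04  9.99999719e-01 -1.49569098e-04 -9.89142880e-05] 2.55
[[257.38250311 189.93153171]
 [256.22425741 234.34635227]]
```

View pics/w1.png

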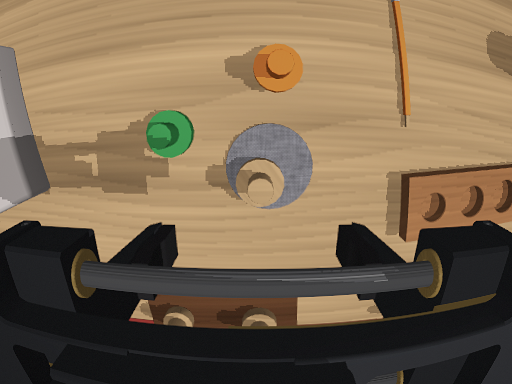

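The wrist view shows the mat stopper's knob top at about (260,190), the orange one at (281,64), green at (165,133) and gauge hole 1 at (433,206). Next I'll work out the numbers and refine the gauge as well.

```bash
python3 - <<'E'
from h import *
import pickle
s,w=pickle.load(open("w1.pkl","rb"))
print("knob",wray(s,w,(260,190),.05),"gauge corner -x-y",wray(s,w,(406,177),.02),"hole1",wray(s,w,(433,206),.02))
# plug outline fit for diameter/centre: enlarged crop
cv2.imwrite("pics/w1c.png",cv2.resize(cv2.cvtColor(w["color"],cv2.COLOR_RGB2BGR)[115:225,200:330],None,fx=5,fy=5,interpolation=cv2.INTER_CUBIC))
E
```

```text
knob [ 0.55605516 -0.19669659  0.05      ] gauge corner -x-y [ 0.54880191 -0.04085972  0.02      ] hole1 [0.58161889 0.00097124 0.02      ]
```

View pics/w1c.png

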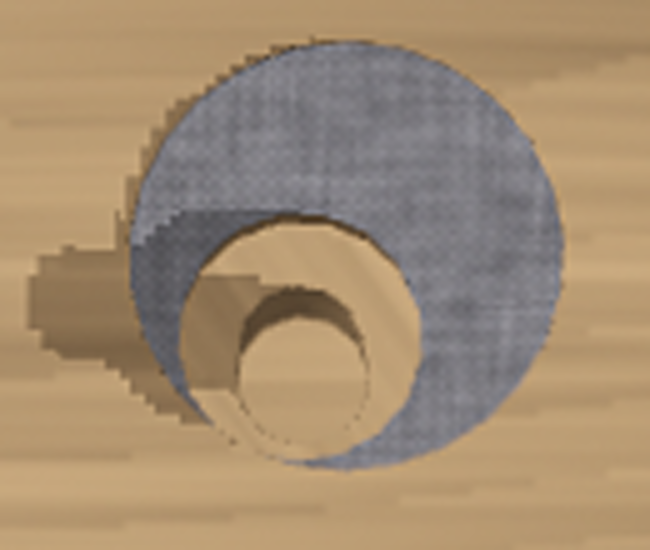

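Emit:
{"op": "drive_tool", "data": {
  "commands": [
    {"dx":0,"dy":0.004,"dz":0.03,"wx":0,"wy":0,"wz":0,"claw":1},
    {"dx":0,"dy":0,"dz":0.035,"wx":0,"wy":0,"wz":0,"claw":0.8},
    {"dx":0,"dy":0,"dz":0.03,"wx":0,"wy":0,"wz":0,"claw":0.6},
    {"dx":0,"dy":0,"dz":0.014,"wx":0,"wy":0,"wz":0,"claw":0.6},
    {"dx":0,"dy":0,"dz":0.005,"wx":0,"wy":0,"wz":0,"claw":0.6},
    {"dx":0,"dy":0,"dz":0,"wx":0,"wy":0,"wz":0,"claw":0.5}
  ],
  "grip_force": 35
}}

```text
clock: 3.2
tool_pos: [0.5573, -0.1938, 0.0357]
eef_rot: [0.001, 1.0, -0.0, 0.0]
contact_force: [-0.1, -0.4, 0.5]
opening: 0.568
```

```bash
python3 - <<'E'
from plant import r, snapshot
from h import *
import pickle
s=r.get_state(); w=snapshot("wrist"); print(s["tool_pos"],s["contact_force"],s["opening"])
pickle.dump((s,w),open("w2.pkl","wb"))
c=s["tool_pos"];print(wproj(s,w,[[c[0],c[1],.05]]))
cv2.imwrite("pics/w2.png",cv2.cvtColor(w["color"],cv2.COLOR_RGB2BGR))
E
```

```text
[ 0.55725226 -0.19383501  0.03571923] [-0.12583726 -0.4325931   0.49683813] 0.568009184983794
[[256.18640682 244.99946409]]
```

View pics/w2.png

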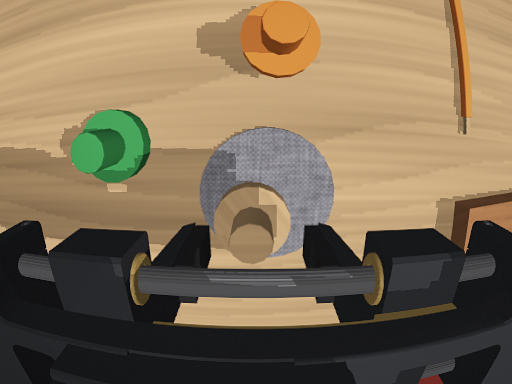

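The knob top is centred at about (252,243), against (256,245) for the jaw centre. It sits about 2 mm to −y, so I'll correct that and close.

Emit:
{"op": "drive_tool", "data": {
  "commands": [
    {"dx":0.0005,"dy":-0.002,"dz":0.0005,"wx":0,"wy":0,"wz":0,"claw":0.4},
    {"dx":0,"dy":0,"dz":0,"wx":0,"wy":0,"wz":0,"claw":0.3},
    {"dx":0,"dy":0,"dz":0,"wx":0,"wy":0,"wz":0,"claw":0.15},
    {"dx":0,"dy":0,"dz":0,"wx":0,"wy":0,"wz":0,"claw":0.1},
    {"dx":0,"dy":0,"dz":0,"wx":0,"wy":0,"wz":0,"claw":0.1},
    {"dx":0,"dy":0,"dz":0,"wx":0,"wy":0,"wz":0,"claw":0.1}
  ],
  "grip_force": 40
}}

```text
clock: 3.85
tool_pos: [0.5568, -0.1965, 0.0356]
eef_rot: [0.001, 1.0, -0.0, 0.001]
contact_force: [-1.7, -1.2, 6.9]
opening: 0.247
```

Emit:
{"op": "drive_tool", "data": {
  "commands": [
    {"dx":0,"dy":0,"dz":-0.02,"wx":0,"wy":0,"wz":0,"claw":0.1},
    {"dx":0,"dy":0,"dz":-0.04,"wx":0,"wy":0,"wz":0,"claw":0.1},
    {"dx":0,"dy":0.02,"dz":-0.05,"wx":0,"wy":0,"wz":0,"claw":0.1},
    {"dx":-0.005,"dy":0.03,"dz":-0.03,"wx":0,"wy":0,"wz":0,"claw":0.1},
    {"dx":-0.005,"dy":0.03,"dz":0,"wx":0,"wy":0,"wz":0,"claw":0.1},
    {"dx":-0.005,"dy":0.03,"dz":0,"wx":0,"wy":0,"wz":0,"claw":0.1},
    {"dx":-0.005,"dy":0.02,"dz":0,"wx":0,"wy":0,"wz":0,"claw":0.1},
    {"dx":0,"dy":0,"dz":0,"wx":0,"wy":0,"wz":0,"claw":0.1}
  ]
}}

```text
clock: 4.65
tool_pos: [0.577, -0.0624, 0.1714]
eef_rot: [-0.003, 1.0, 0.002, 0.0]
contact_force: [-0.5, -0.9, -1.4]
opening: 0.246
```

```bash
python3 - <<'E'
from plant import r, snapshot
from h import *
import pickle
s=r.get_state(); w=snapshot("wrist"); print(s["tool_pos"],s["eef_rot"],s["contact_force"],s["opening"])
pickle.dump((s,w),open("w3.pkl","wb"))
cv2.imwrite("pics/w3.png",cv2.resize(cv2.cvtColor(w["color"],cv2.COLOR_RGB2BGR)[100:300,112:512],None,fx=2,fy=2,interpolation=cv2.INTER_CUBIC))
E
```

```text
[ 0.57700567 -0.0624365   0.17139808] [-2.81756820e-03  9.99994533e-01  1.70118778e-03  3.16912607e-04] [-0.45659013 -0.91348411 -1.38856837] 0.24607758000615862
```

View pics/w3.png

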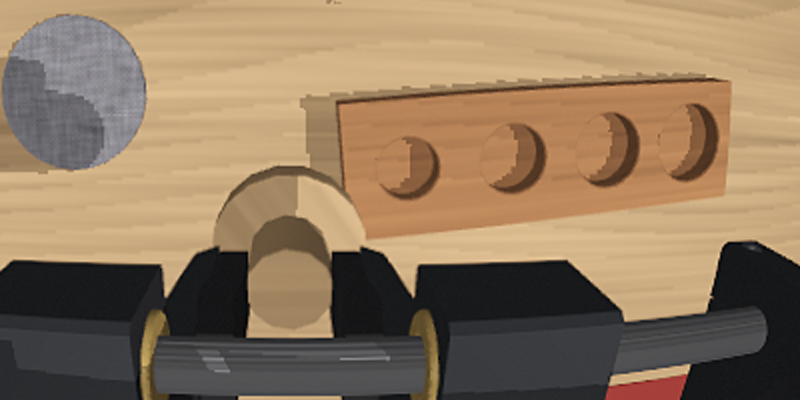

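Holes in the crop are at about (409,167), (515,158), (608,149) and (689,142). The held knob's top is at (289,288).

```bash
python3 - <<'E'
from h import *
import pickle
s,w=pickle.load(open("w3.pkl","rb"));s["eef_rot"]=np.array(s["eef_rot"])
H=np.array([[409,167.5],[515,158],[608,149],[689,142.5]])/2+[112,100]
for p in H: print(wray(s,w,p,.02))
Y=np.array([-.093,-.032,.03,.093])
g=lambda p:np.c_[p[0]-np.sin(p[2])*Y,p[1]+np.cos(p[2])*Y,np.full(4,.02)]
o=least_squares(lambda p:(wproj(s,w,g(p))-H).ravel(),[.574,.091,.096]);print(o.x,np.round(o.fun,1));print(g(o.x))
t=s["tool_pos"];k=wray(s,w,np.array([289,288])/2+[112,100],t[2]+.0144);print("knob-tool",k-t)
E
```

```text
[0.58276452 0.00269219 0.02      ]
[0.5766159  0.06361515 0.02      ]
[0.57003795 0.12413465 0.02      ]
[0.564079   0.18647323 0.02      ]
[0.57332947 0.09490329 0.10140983] [-0.3 -0.  -0.4 -0.   0.4  0.2  0.6 -0.1]
[[0.58274443 0.00238109 0.02      ]
 [0.57656903 0.0630677  0.02      ]
 [0.57029239 0.12474917 0.02      ]
 [0.56391451 0.1874255  0.02      ]]
knob-tool [-0.00063855  0.00010943  0.0144    ]
```

Emit:
{"op": "drive_tool", "data": {
  "commands": [
    {"dx":-0.002,"dy":0.02,"dz":0.01,"wx":0,"wy":0,"wz":0,"claw":0.1},
    {"dx":-0.002,"dy":0.025,"dz":0.02,"wx":0,"wy":0,"wz":0,"claw":0.1},
    {"dx":-0.002,"dy":0.019,"dz":0.03,"wx":0,"wy":0,"wz":0,"claw":0.1},
    {"dx":0,"dy":0,"dz":0.03,"wx":0,"wy":0,"wz":0,"claw":0.1},
    {"dx":0,"dy":0,"dz":0.01,"wx":0,"wy":0,"wz":0,"claw":0.1},
    {"dx":0,"dy":0,"dz":0.005,"wx":0,"wy":0,"wz":0,"claw":0.1},
    {"dx":0,"dy":0,"dz":0,"wx":0,"wy":0,"wz":0,"claw":0.1}
  ]
}}

```text
clock: 5.4
tool_pos: [0.5826, -0.005, 0.0664]
eef_rot: [0.001, 1.0, -0.0, -0.0]
contact_force: [0.5, 0.2, -0.6]
opening: 0.25
```

```bash
python3 - <<'E'
from plant import r, snapshot
from h import *
import pickle
s=r.get_state(); w=snapshot("wrist"); print(s["tool_pos"],s["eef_rot"],s["contact_force"],s["opening"])
pickle.dump((s,w),open("w4.pkl","wb"))
cv2.imwrite("pics/w4.png",cv2.resize(cv2.cvtColor(w["color"],cv2.COLOR_RGB2BGR)[100:300,112:512],None,fx=2,fy=2,interpolation=cv2.INTER_CUBIC))
E
```

```text
[ 0.58256583 -0.00501149  0.06639015] [ 1.37984460e-03  9.99998925e-01 -4.78444913e-04 -1.27597221e-04] [ 0.54689349  0.15335591 -0.63623562] 0.25004630548714074
```

View pics/w4.png

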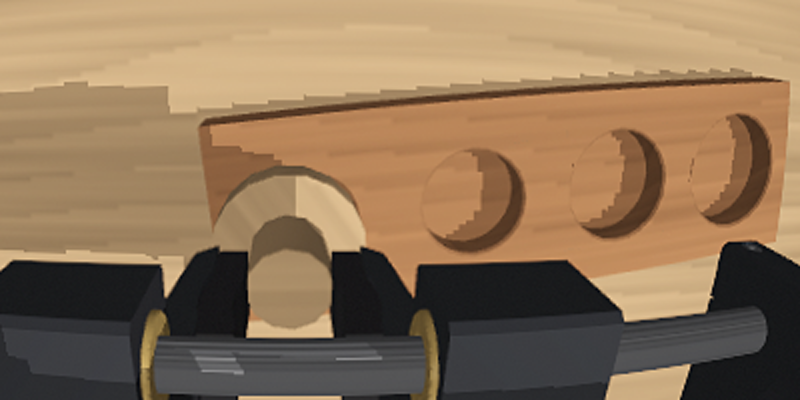

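```bash
python3 - <<'E'
from h import *
import pickle
s,w=pickle.load(open("w4.pkl","rb"))
H=np.array([[472.5,200.5],[617,182.5],[731,168.5]])/2+[112,100]
Y=np.array([-.093,-.032,.03,.093])
g=lambda p:np.c_[p[0]-np.sin(p[2])*Y,p[1]+np.cos(p[2])*Y,np.full(4,.02)]
o=least_squares(lambda p:(wproj(s,w,g(p)[1:])-H).ravel(),[.574,.091,.1]);print(o.x,np.round(o.fun,1));print(g(o.x))
E
```

```text
[0.57290567 0.09351199 0.10448061] [-0.5 -0.1  0.1  0.3  0.8 -0.1]
[[0.58260469 0.00101913 0.02      ]
 [0.57624297 0.06168649 0.02      ]
 [0.56977695 0.12334839 0.02      ]
 [0.56320664 0.18600485 0.02      ]]
```

Emit:
{"op": "drive_tool", "data": {
  "commands": [
    {"dx":-0.0005,"dy":0.006,"dz":0,"wx":0,"wy":0,"wz":0,"claw":0.1},
    {"dx":0,"dy":0,"dz":0.006,"wx":0,"wy":0,"wz":0,"claw":0.1},
    {"dx":0,"dy":0,"dz":0.004,"wx":0,"wy":0,"wz":0,"claw":0.1},
    {"dx":0,"dy":0,"dz":0.002,"wx":0,"wy":0,"wz":0,"claw":0.1},
    {"dx":0,"dy":0,"dz":0,"wx":0,"wy":0,"wz":0,"claw":0.1}
  ]
}}

```text
clock: 5.95
tool_pos: [0.5827, 0.0025, 0.0539]
eef_rot: [0.0, 1.0, -0.0, -0.0]
contact_force: [-0.3, 0.8, -0.5]
opening: 0.247
```

Emit:
{"op": "drive_tool", "data": {
  "commands": [
    {"dx":0,"dy":0,"dz":0.001,"wx":0,"wy":0,"wz":0,"claw":0.1},
    {"dx":0,"dy":0,"dz":0.001,"wx":0,"wy":0,"wz":0,"claw":0.1},
    {"dx":0,"dy":0,"dz":0,"wx":0,"wy":0,"wz":0,"claw":0.1}
  ]
}}

```text
clock: 6.25
tool_pos: [0.583, 0.0026, 0.0523]
eef_rot: [0.0, 1.0, 0.0, -0.0]
contact_force: [0.6, 0.4, -1.4]
opening: 0.247
```

Emit:
{"op": "drive_tool", "data": {
  "commands": [
    {"dx":0,"dy":-0.0015,"dz":0.001,"wx":0,"wy":0,"wz":0,"claw":0.1},
    {"dx":0,"dy":0,"dz":0,"wx":0,"wy":0,"wz":0,"claw":0.1},
    {"dx":0,"dy":0,"dz":0,"wx":0,"wy":0,"wz":0,"claw":0.1}
  ]
}}

```text
clock: 6.55
tool_pos: [0.5833, 0.0016, 0.0516]
eef_rot: [0.0, 1.0, 0.0, 0.0]
contact_force: [-0.6, 1.9, 3.1]
opening: 0.249
```

Emit:
{"op": "drive_tool", "data": {
  "commands": [
    {"dx":0,"dy":0,"dz":0.001,"wx":0,"wy":0,"wz":0,"claw":0.1},
    {"dx":0,"dy":0,"dz":0,"wx":0,"wy":0,"wz":0,"claw":0.1}
  ]
}}

```text
clock: 6.75
tool_pos: [0.5833, 0.0016, 0.0515]
eef_rot: [0.0, 1.0, 0.0, 0.0]
contact_force: [-2.2, 0.9, 10.6]
opening: 0.249
```

Hole 1 stops the stopper at z = 0.0515 with 10.6 N, so it does not enter. On to hole 2.

Emit:
{"op": "drive_tool", "data": {
  "commands": [
    {"dx":0,"dy":0,"dz":-0.015,"wx":0,"wy":0,"wz":0,"claw":0.1},
    {"dx":0.0032,"dy":0.03,"dz":0,"wx":0,"wy":0,"wz":0,"claw":0.1},
    {"dx":0.0032,"dy":0.03,"dz":0,"wx":0,"wy":0,"wz":0,"claw":0.1},
    {"dx":0,"dy":0,"dz":0,"wx":0,"wy":0,"wz":0,"claw":0.1},
    {"dx":0,"dy":0,"dz":0.008,"wx":0,"wy":0,"wz":0,"claw":0.1},
    {"dx":0,"dy":0,"dz":0.004,"wx":0,"wy":0,"wz":0,"claw":0.1},
    {"dx":0,"dy":0,"dz":0,"wx":0,"wy":0,"wz":0,"claw":0.1},
    {"dx":0,"dy":0,"dz":0,"wx":0,"wy":0,"wz":0,"claw":0.1}
  ]
}}

```text
clock: 7.55
tool_pos: [0.5766, 0.0598, 0.053]
eef_rot: [0.001, 1.0, -0.0, -0.0]
contact_force: [-0.5, -0.2, -2.0]
opening: 0.25
```

Emit:
{"op": "drive_tool", "data": {
  "commands": [
    {"dx":0,"dy":0.002,"dz":0,"wx":0,"wy":0,"wz":0,"claw":0.1},
    {"dx":0,"dy":0,"dz":0.001,"wx":0,"wy":0,"wz":0,"claw":0.1},
    {"dx":0,"dy":0,"dz":0.001,"wx":0,"wy":0,"wz":0,"claw":0.1},
    {"dx":0,"dy":0,"dz":0,"wx":0,"wy":0,"wz":0,"claw":0.1}
  ]
}}

```text
clock: 7.95
tool_pos: [0.5769, 0.0631, 0.0516]
eef_rot: [0.0, 1.0, -0.0, 0.0]
contact_force: [0.4, 0.8, 1.3]
opening: 0.249
```

Emit:
{"op": "drive_tool", "data": {
  "commands": [
    {"dx":0,"dy":0,"dz":0.001,"wx":0,"wy":0,"wz":0,"claw":0.1},
    {"dx":0,"dy":0,"dz":0,"wx":0,"wy":0,"wz":0,"claw":0.1}
  ]
}}

```text
clock: 8.15
tool_pos: [0.577, 0.0631, 0.0515]
eef_rot: [0.0, 1.0, -0.0, 0.0]
contact_force: [-2.5, 0.1, 10.6]
opening: 0.249
```

Hole 2 also stops it, at z = 0.0515 with 10.6 N. On to hole 3.

Emit:
{"op": "drive_tool", "data": {
  "commands": [
    {"dx":0,"dy":0,"dz":-0.015,"wx":0,"wy":0,"wz":0,"claw":0.1},
    {"dx":0.0033,"dy":0.03,"dz":0,"wx":0,"wy":0,"wz":0,"claw":0.1},
    {"dx":0.0033,"dy":0.03,"dz":0,"wx":0,"wy":0,"wz":0,"claw":0.1},
    {"dx":0,"dy":0,"dz":0,"wx":0,"wy":0,"wz":0,"claw":0.1},
    {"dx":0,"dy":0,"dz":0.008,"wx":0,"wy":0,"wz":0,"claw":0.1},
    {"dx":0,"dy":0,"dz":0.004,"wx":0,"wy":0,"wz":0,"claw":0.1},
    {"dx":0,"dy":0,"dz":0,"wx":0,"wy":0,"wz":0,"claw":0.1},
    {"dx":0,"dy":0,"dz":0,"wx":0,"wy":0,"wz":0,"claw":0.1},
    {"dx":0,"dy":0,"dz":0,"wx":0,"wy":0,"wz":0,"claw":0.1}
  ]
}}

```text
clock: 9.05
tool_pos: [0.5703, 0.1225, 0.0533]
eef_rot: [0.001, 1.0, -0.0, 0.0]
contact_force: [0.2, -0.1, -1.5]
opening: 0.248
```

```bash
python3 - <<'E'
from plant import r, snapshot
from h import *
import pickle
s=r.get_state(); w=snapshot("wrist"); print(s["tool_pos"],s["eef_rot"],s["clock"])
pickle.dump((s,w),open("w5.pkl","wb"))
cv2.imwrite("pics/w5.png",cv2.resize(cv2.cvtColor(w["color"],cv2.COLOR_RGB2BGR)[140:290,50:450],None,fx=2,fy=2,interpolation=cv2.INTER_CUBIC))
E
```

```text
[0.57029227 0.12247148 0.05334334] [ 8.82672335e-04  9.99999607e-01 -8.56824537e-05  8.31311587e-06] 9.05
```

View pics/w5.png

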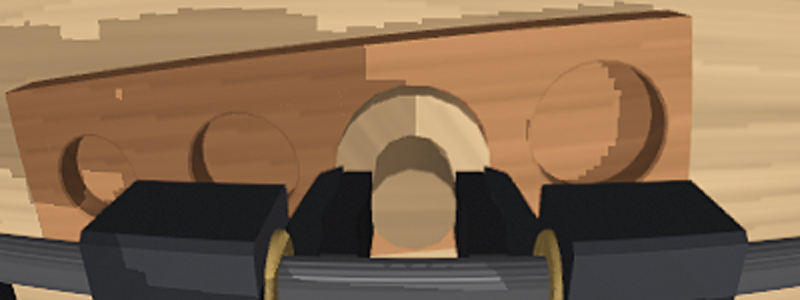

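```bash
python3 - <<'E'
from h import *
import pickle
s,w=pickle.load(open("w5.pkl","rb"))
H=np.array([[244,159],[598,122.5]])/2+[50,140]
a,b=[wray(s,w,h,.02) for h in H];print(a,b)
f=(30+32)/125
print("hole3",a+(b-a)*f, "ang",np.arctan2(-(b-a)[0],(b-a)[1]),np.linalg.norm(b-a))
t=s["tool_pos"];print(wray(s,w,np.array([414,208])/2+[50,140],t[2]+.0144)-t)
E
```

```text
[0.57406521 0.06394296 0.02      ] [0.56089227 0.18590319 0.02      ]
hole3 [0.56753143 0.12443524 0.02      ] ang 0.10759301547624053 0.12266957278929921
[-0.00062743  0.00042485  0.0144    ]
```

Emit:
{"op": "drive_tool", "data": {
  "commands": [
    {"dx":0.001,"dy":0.001,"dz":0,"wx":0,"wy":0,"wz":0,"claw":0.1},
    {"dx":0,"dy":0,"dz":0.001,"wx":0,"wy":0,"wz":0,"claw":0.1},
    {"dx":0,"dy":0,"dz":0.001,"wx":0,"wy":0,"wz":0,"claw":0.1},
    {"dx":0,"dy":0,"dz":0,"wx":0,"wy":0,"wz":0,"claw":0.1}
  ]
}}

```text
clock: 9.5
tool_pos: [0.5695, 0.1242, 0.0515]
eef_rot: [0.0, 1.0, 0.0, 0.0]
contact_force: [-0.6, 0.1, 0.8]
opening: 0.247
```

Emit:
{"op": "drive_tool", "data": {
  "commands": [
    {"dx":0,"dy":0,"dz":0.001,"wx":0,"wy":0,"wz":0,"claw":0.1},
    {"dx":0,"dy":0,"dz":0,"wx":0,"wy":0,"wz":0,"claw":0.1}
  ]
}}

```text
clock: 9.7
tool_pos: [0.5703, 0.1243, 0.0511]
eef_rot: [0.0, 1.0, 0.0, 0.001]
contact_force: [0.4, -0.5, 6.2]
opening: 0.248
```

Emit:
{"op": "drive_tool", "data": {
  "commands": [
    {"dx":0,"dy":0,"dz":0.001,"wx":0,"wy":0,"wz":0,"claw":0.1},
    {"dx":0,"dy":0,"dz":0,"wx":0,"wy":0,"wz":0,"claw":0.1}
  ]
}}

```text
clock: 9.9
tool_pos: [0.571, 0.1244, 0.0508]
eef_rot: [0.001, 1.0, 0.0, 0.002]
contact_force: [0.2, -1.2, 8.6]
opening: 0.247
```

Emit:
{"op": "drive_tool", "data": {
  "commands": [
    {"dx":-0.001,"dy":0,"dz":0.001,"wx":0,"wy":0,"wz":0,"claw":0.1},
    {"dx":0,"dy":0,"dz":0,"wx":0,"wy":0,"wz":0,"claw":0.1}
  ]
}}

```text
clock: 10.1
tool_pos: [0.5721, 0.1244, 0.0504]
eef_rot: [0.001, 1.0, 0.0, 0.002]
contact_force: [0.3, -1.5, 14.1]
opening: 0.248
```

Emit:
{"op": "drive_tool", "data": {
  "commands": [
    {"dx":-0.0015,"dy":0,"dz":0,"wx":0,"wy":0,"wz":0,"claw":0.1},
    {"dx":0,"dy":0,"dz":0,"wx":0,"wy":0,"wz":0,"claw":0.1}
  ]
}}

```text
clock: 10.3
tool_pos: [0.5726, 0.1245, 0.0504]
eef_rot: [0.0, 1.0, 0.0, 0.001]
contact_force: [-2.3, -1.0, 15.9]
opening: 0.248
```

Hole 3: bevel on bevel, seated about 1 mm deep and blocked (z = 0.0504, 16 N). It is too large for this hole. On to hole 4.

Emit:
{"op": "drive_tool", "data": {
  "commands": [
    {"dx":0,"dy":0,"dz":-0.016,"wx":0,"wy":0,"wz":0,"claw":0.1},
    {"dx":0.0035,"dy":0.031,"dz":0,"wx":0,"wy":0,"wz":0,"claw":0.1},
    {"dx":0.0035,"dy":0.031,"dz":0,"wx":0,"wy":0,"wz":0,"claw":0.1},
    {"dx":0,"dy":0,"dz":0,"wx":0,"wy":0,"wz":0,"claw":0.1},
    {"dx":0,"dy":0,"dz":0.007,"wx":0,"wy":0,"wz":0,"claw":0.1},
    {"dx":0,"dy":0,"dz":0.003,"wx":0,"wy":0,"wz":0,"claw":0.1},
    {"dx":0,"dy":0,"dz":0,"wx":0,"wy":0,"wz":0,"claw":0.1},
    {"dx":0,"dy":0,"dz":0,"wx":0,"wy":0,"wz":0,"claw":0.1},
    {"dx":0,"dy":0,"dz":0,"wx":0,"wy":0,"wz":0,"claw":0.1}
  ]
}}

```text
clock: 11.2
tool_pos: [0.5649, 0.1854, 0.0543]
eef_rot: [0.001, 1.0, -0.0, 0.0]
contact_force: [0.5, 0.5, -1.5]
opening: 0.248
```

Target is about (0.5655, 0.187).

Emit:
{"op": "drive_tool", "data": {
  "commands": [
    {"dx":-0.0005,"dy":0.0013,"dz":0.001,"wx":0,"wy":0,"wz":0,"claw":0.1},
    {"dx":0,"dy":0,"dz":0.001,"wx":0,"wy":0,"wz":0,"claw":0.1},
    {"dx":0,"dy":0,"dz":0.001,"wx":0,"wy":0,"wz":0,"claw":0.1},
    {"dx":0,"dy":0,"dz":0.001,"wx":0,"wy":0,"wz":0,"claw":0.1},
    {"dx":0,"dy":0,"dz":0,"wx":0,"wy":0,"wz":0,"claw":0.1}
  ]
}}

```text
clock: 11.7
tool_pos: [0.5651, 0.1874, 0.0502]
eef_rot: [0.0, 1.0, -0.0, -0.0]
contact_force: [0.0, -0.4, -1.4]
opening: 0.243
```

Emit:
{"op": "drive_tool", "data": {
  "commands": [
    {"dx":0,"dy":0,"dz":0.001,"wx":0,"wy":0,"wz":0,"claw":0.1},
    {"dx":0,"dy":0,"dz":0,"wx":0,"wy":0,"wz":0,"claw":0.1}
  ]
}}

```text
clock: 11.9
tool_pos: [0.5651, 0.1874, 0.0492]
eef_rot: [0.0, 1.0, -0.0, -0.0]
contact_force: [-0.6, 0.2, -1.2]
opening: 0.252
```

Emit:
{"op": "drive_tool", "data": {
  "commands": [
    {"dx":0,"dy":0,"dz":0.001,"wx":0,"wy":0,"wz":0,"claw":0.1},
    {"dx":0,"dy":0,"dz":0.001,"wx":0,"wy":0,"wz":0,"claw":0.1},
    {"dx":0,"dy":0,"dz":0,"wx":0,"wy":0,"wz":0,"claw":0.1}
  ]
}}

```text
clock: 12.2
tool_pos: [0.5651, 0.1874, 0.0472]
eef_rot: [0.0, 1.0, -0.0, -0.0]
contact_force: [0.9, -0.5, -0.9]
opening: 0.244
```

Emit:
{"op": "drive_tool", "data": {
  "commands": [
    {"dx":0,"dy":0,"dz":0.001,"wx":0,"wy":0,"wz":0,"claw":0.1},
    {"dx":0,"dy":0,"dz":0,"wx":0,"wy":0,"wz":0,"claw":0.1}
  ]
}}

```text
clock: 12.4
tool_pos: [0.5651, 0.1874, 0.0462]
eef_rot: [0.0, 1.0, 0.0, -0.0]
contact_force: [-0.3, 0.2, -1.0]
opening: 0.246
```

Emit:
{"op": "drive_tool", "data": {
  "commands": [
    {"dx":0,"dy":0,"dz":0.0015,"wx":0,"wy":0,"wz":0,"claw":0.1},
    {"dx":0,"dy":0,"dz":0.0015,"wx":0,"wy":0,"wz":0,"claw":0.1},
    {"dx":0,"dy":0,"dz":0.0015,"wx":0,"wy":0,"wz":0,"claw":0.1},
    {"dx":0,"dy":0,"dz":0.0015,"wx":0,"wy":0,"wz":0,"claw":0.1},
    {"dx":0,"dy":0,"dz":0.001,"wx":0,"wy":0,"wz":0,"claw":0.1},
    {"dx":0,"dy":0,"dz":0,"wx":0,"wy":0,"wz":0,"claw":0.1}
  ]
}}

```text
clock: 13.0
tool_pos: [0.5652, 0.1874, 0.0392]
eef_rot: [0.0, 1.0, -0.0, -0.0]
contact_force: [0.1, -0.1, -1.0]
opening: 0.248
```

Emit:
{"op": "drive_tool", "data": {
  "commands": [
    {"dx":0,"dy":0,"dz":0.001,"wx":0,"wy":0,"wz":0,"claw":0.1},
    {"dx":0,"dy":0,"dz":0,"wx":0,"wy":0,"wz":0,"claw":0.1}
  ]
}}

```text
clock: 13.2
tool_pos: [0.5652, 0.1874, 0.0383]
eef_rot: [0.0, 1.0, -0.0, -0.0]
contact_force: [0.2, -0.2, -1.1]
opening: 0.245
```

Emit:
{"op": "drive_tool", "data": {
  "commands": [
    {"dx":0,"dy":0,"dz":0.001,"wx":0,"wy":0,"wz":0,"claw":0.1},
    {"dx":0,"dy":0,"dz":0,"wx":0,"wy":0,"wz":0,"claw":0.1},
    {"dx":0,"dy":0,"dz":0.0005,"wx":0,"wy":0,"wz":0,"claw":0.1},
    {"dx":0,"dy":0,"dz":0,"wx":0,"wy":0,"wz":0,"claw":0.1}
  ]
}}

```text
clock: 13.6
tool_pos: [0.565, 0.1873, 0.0376]
eef_rot: [0.0, 1.0, -0.0, -0.0]
contact_force: [-3.2, -1.4, 7.4]
opening: 0.245
```

It is on the bottom at z = 0.0376, exactly 14 mm below the top face, with 7 N. Next I release and retreat.

Emit:
{"op": "drive_tool", "data": {
  "commands": [
    {"dx":0,"dy":0,"dz":-0.0005,"wx":0,"wy":0,"wz":0,"claw":0.28},
    {"dx":0,"dy":0,"dz":0,"wx":0,"wy":0,"wz":0,"claw":0.35},
    {"dx":0,"dy":0,"dz":0,"wx":0,"wy":0,"wz":0,"claw":0.5},
    {"dx":0,"dy":0,"dz":0,"wx":0,"wy":0,"wz":0,"claw":0.6},
    {"dx":0,"dy":0,"dz":0,"wx":0,"wy":0,"wz":0,"claw":0.6},
    {"dx":0,"dy":0,"dz":-0.01,"wx":0,"wy":0,"wz":0,"claw":0.6},
    {"dx":0,"dy":0,"dz":-0.03,"wx":0,"wy":0,"wz":0,"claw":0.6},
    {"dx":0,"dy":0,"dz":-0.04,"wx":0,"wy":0,"wz":0,"claw":0.6},
    {"dx":0,"dy":0,"dz":-0.04,"wx":0,"wy":0,"wz":0,"claw":0.6},
    {"dx":0,"dy":0,"dz":0,"wx":0,"wy":0,"wz":0,"claw":0.6},
    {"dx":0,"dy":0,"dz":0,"wx":0,"wy":0,"wz":0,"claw":0.6}
  ]
}}

```text
clock: 14.7
tool_pos: [0.5658, 0.1876, 0.1588]
eef_rot: [0.0, 1.0, 0.0, 0.001]
contact_force: [-0.6, 1.0, -0.3]
opening: 0.597
```

```bash
python3 - <<'E'
from plant import r, snapshot
from h import *
s=r.get_state(); w=snapshot("wrist")["color"]; a=snapshot("side")["color"];print(s["tool_pos"],s["opening"],s["clock"])
c=np.zeros((600,800,3),np.uint8)
c[:300,:]=cv2.resize(w[100:292],(800,300)); c[300:,:]=cv2.resize(a[120:280,90:517],(800,300))
cv2.imwrite("pics/end.png",c[:,:,::-1])
E
```

```text
[0.56578585 0.18759122 0.15878502] 0.5973274664534954 14.7
```

View pics/end.png

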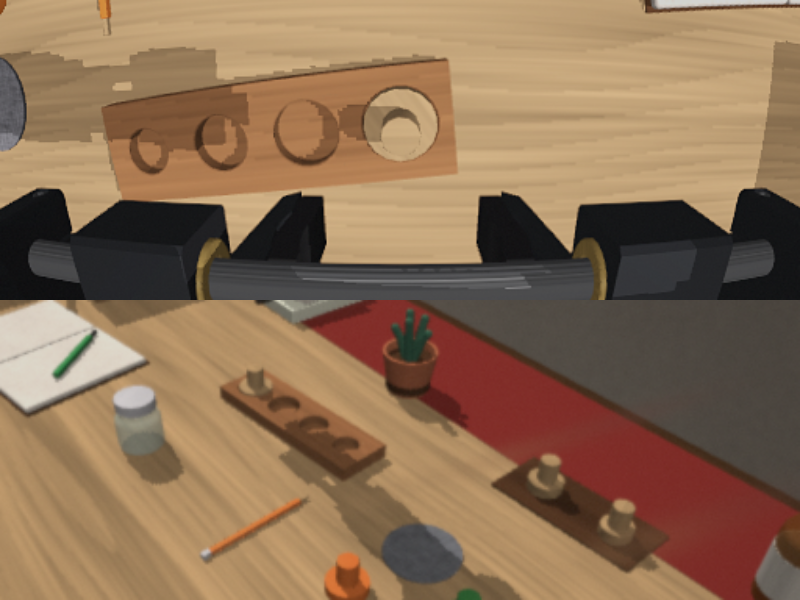

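The stopper stands upright and sunk in hole 4, at (400,125) in the top panel and (255,380) in the bottom one. The mat is empty and the bystanders are in place.

```bash
python3 -c "
from plant import r
print(r.finish_job())"
```

```text
the job is handed in; nothing more can be done
None
```

The stopper from the mat is standing fully home in hole 4, so it is the 48 mm one. I handed the job in at about 15 s, well inside the 58 s limit.

| Hole | Result | Push (force read at the end of each move) |
|---|---|---|
| 1 | Stayed on the top face | 10.6 N |
| 2 | Stayed on the top face | 10.6 N |
| 3 | Sat about 1 mm into the mouth bevel and went no further | up to 16 N |
| 4 | Slid in freely and reached the bottom, 14 mm down | 7 N |

- **End state:** the last pictures show the stopper upright in hole 4 with the gripper clear. The other two stoppers, the jar, the plant and the pencil look where they were. I judged that by eye and did not measure them.
- **Position disagreement:** the fixed cameras and the wrist camera put the holes up to about 3.5 mm apart. On hole 3 the stopper went down roughly 2–3 mm off centre and slid to centre on the bevel during the press. On hole 2 it was about 1.4 mm off centre and I did not re-press it. A 38 mm stopper would still have dropped into hole 2 visibly from there.

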